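Clamp the parcel stop on the slotted rail of the mail ledge

TASK

Clamp the yellow parcel stop where it stands on the slotted rail: let the T-bolt's head down through the stop's oblong hole into the slot, turn it clockwise until the head lies square under the slot's lips, then keep turning the red knob until it is firmly finger-tight on its spring washer, about a quarter of a newton metre, without forcing it. Do not shift the stop or disturb the other things on the ledge and the cabinet, and let go of the knob at the end.

Things in the scene. Friction and masses are not known exactly. Their poses are not given: they have to be found in the camera images.
- rail: The aluminium rail fixed to the ledge, 60 mm wide (its x), 280 mm long (its y), 29 mm high; origin at the centre of its underside, z up. A T-slot open at the top runs all along its y at x = 0: mouth 19 mm wide between two lips 8 mm thick (top at z = 29 mm, underside at 21 mm); the channel below is 27.2 mm wide and its floor is at z = 5 mm.
- stop: The yellow parcel stop; axes parallel to the rail's. Origin: centre of its oblong hole (31 mm along y, 21 mm across, right through) at the top of its 8 mm foot plate, which lies on the rail's top. Plate 60 mm wide, from y = -32 to +76 mm; at its +y end (70 to 76 mm) a fence 38 mm above the plate. It can slide along the rail with about 5 N of friction and starts anywhere along it.
- bolt: The loose T-bolt, dark steel (0.17 kg with its knob). At the start it hangs upright by its washer in the stand. Origin: centre of the head's underside, z up the shank (10 mm thick). Head 26 mm long (x), 16 mm wide (y), 8 mm thick, alike after a half turn; two opposite corners are cut back, so lengthwise in the slot it turns only clockwise (from above) and meets the channel's walls 95 to 103 degrees round.
- stud_end (a point): The upper end of the T-bolt's shank, 72 mm above the bolt's origin, amid the top of the red knob; an orange line on it, 10 x 3 mm, shows the head's long direction (bolt's x).
- knob: The T-bolt's nut: a red bar knob over a steel spring washer. Origin: centre of the washer's underside, on the shank's axis, 25.4 to 29 mm above the bolt's origin at the start; z up. Washer 42 mm across, 3.5 mm thick. The bar is 40 mm long (x) and 14 mm wide (y: grip it across this), from 6 to 40 mm above the origin; at the start it is turned 0 to 1.2 rad clockwise from the bolt's x.
- knob_grip (a point): The point to grip: on the knob's axis, 25 mm above the washer's underside, 15 mm below the bar's top; axes as the knob.
- washer_face (a point): Centre of the washer's underside. It rests on the stop's plate when the head is fully let down, the head's top then 1.4 to 5 mm under the lips. Thread right-hand, stiff (0.04 N m): the bolt turns along until its head stops; turning on draws the head up to the lips in 0.4 to 1.7 rad, then the torque climbs steeply (1 to 3 N m/rad; it reads lower when paused). 0.25 N m clamps with 20 to 40 N; under 13 N is loose, over 48 N forced.
- stand: The wooden block that holds the T-bolt at the start, 75 x 75 x 50 mm high, fixed, with a 33 mm square hole right through; origin at the centre of its underside.
- bowl: Bystander: navy ceramic bowl, 110 mm across, on the cabinet at the back (the stainless cabinet is 100 x 500 x 185 mm high, fixed, its front face at x = 0.75 m). Origin at its underside.
- keyring: Bystander: chrome ring, 40 mm, with a key, on the cabinet. Origin at the ring's centre, underside.
- wedge: Bystander: grey plastic door stop wedge, 120 x 35 x 30 mm, on the cabinet. Origin at its underside.
- fruit: Bystander: a pomegranate, 76 mm across, 80 mm high, on the ledge. Origin at its underside.
- parcel: Bystander: cardboard parcel, 160 x 120 x 90 mm, on the ledge. Origin at its underside.
- wrench: Bystander: steel wrench lying on the ledge, along its x. Origin at its underside.
- mug: Bystander: terracotta mug, 80 mm across, 90 mm high, on the ledge. Origin at its underside.
Mind the look-alikes: they are no part of the job. What is meant by the bolt is not turquoise or white, and is the larger of those in its own colour.

How it is judged:
On the way, in this order (a step that is already met when the one before it is completed fails the run):
1. the bolt's head is down in the slot through the stop's hole, still lengthwise (z of bolt in the frame of rail below 0.0145 m and angle between the x axis of bolt and the y axis of rail, either way round below 0.35 rad and horizontal distance between bolt and stop below 0.012 m), for 0.1 s.
2. the head lies square across the slot, under the lips (z of bolt in the frame of rail below 0.0145 m and angle between the x axis of bolt and the x axis of rail, either way round below 0.3 rad and horizontal distance between bolt and stop below 0.012 m), for 0.1 s.
At the end, for the whole second after the job is handed in: The bolt stands upright in the stop's hole with its head in the channel, square across the slot (within 0.3 rad) under the lips; the knob's washer clamps the stop with more than 13 N; the stop is within 10 mm of where it stood, all is at rest and the knob is let go (all of step 2 and contact force between knob and stop above 13 N and angle between bolt's own z axis and vertical below 0.1 rad and linear speed of bolt below 0.01 m/s and distance of stop from where it was at the start of the episode below 0.01 m); the robot touches nothing.
It fails at once if the knob is forced or pressed down hard: over 48 N between the bolt with its knob and the stop (contact force between bolt and stop above 48 N).
It fails at once if the head is pressed on the rail with over 35 N before it is in the slot (contact force between bolt and rail above 35 N and z of bolt in the frame of rail above 0.022 m).
It fails at once if the stop is shifted by more than 10 mm (distance of stop from where it was at the start of the episode above 0.01 m).
It fails at once if a bystander is moved by more than 30 mm (distance of any of bowl, keyring, wedge, fruit, parcel, wrench, mug from where it was at the start of the episode above 0.03 m).
It also fails if it takes over 64 s, if anything falls off the work surface, if the arm or the gripper's body presses on something with over 40 N, if the wrist force passes 120 N, or if a joint passes its speed limit or range.

ROBOT

A 6-joint arm with a two-finger parallel gripper is mounted at the origin on the work surface. World frame = base frame: x ahead of the robot, y to its left, z up, the work surface at z = 0. Lengths are in m, angles in rad, forces in N, time in s.
With the tool pointing down it reaches from about 0.425 to 0.95 m from the base axis. Payload 3.5 kg.
Tool frame: the origin (TCP) lies at the very end of the fingers, on their centre line; the grasp point (between the pads) lies 19 mm behind it (ctrl.grip_point_offset is the distance from the TCP to the grasp point, in m); z points along the fingers, y is the line along which they close (so a half turn about z gives the same grasp; the last joint's range is limited). The gripper opens to 85 mm and grips with 20 to 120 N. Pads are 22 mm wide; open, the fingers measure 114 mm over their backs; the gripper's body (76 mm by 85 mm) begins 54 mm behind the grasp point. The pads swing forward as they close: fully open they stand 13 mm farther back than shut.
Start: joints at [1.14, 0.286, 1.577, -0, 1.279, -0.15], TCP at [0.187, 0.649, 0.198] pointing down, gripper open.
Joint ranges: [-2.77, 2.77], [-0.9, 2.22], [0.21, 2.48], [-1.53, 4.67], [0.24, 2.81], [-2.84, 2.84]. Speed limits (rad/s): [2.79, 2.79, 3.14, 3.14, 3.14, 3.14].

INTERFACE

Orientations are given as a unit quaternion [x, y, z, w].
In Python, from plant import telemetry, vision, ctrl gives the robot as it stands.
- The arm moves only by the tool arm_command, never from a script. Its argument "series" is one flat list of numbers, 7 for each row, row after row: the shift along the tool's x, y, z in cm, then the turn, a rotation vector about the tool's x, y, z in degrees, then the closure, from 0 (fully open) to 1 (shut). A call has 1 to 10 rows; each row is the pose to reach, as a shift and turn from the pose commanded when the call began, along the tool's axes at that moment; what a row does not reach only later rows make up. A row lasts 1/12 s, in which the tool goes at most 41.7 mm and 7.16 degrees, less where a joint would pass 70% of its speed; a pose out of reach is approached as far as the arm can. A call with a gripper value outside its range is refused whole. The fingers move at their own pace and stop on an object; "force" is the grip in N (left out, the last holds). Time passes only in rows, so rows that repeat a pose let the fingers close. It gives the time, the measured TCP pose, the force, the opening and the grip force at its end, in the units of the state.
- telemetry.get_state(): the state, without advancing time (a new reading comes with each control period).
- vision.read_camera(name): name is "scene" or "top" or "wrist"; returns a dict with "color" (480x640x3 uint8, blue, green, red), "K" (3x3 intrinsics, pixels), "rvec" (rotation vector, rad) and "tvec" (3), from world to camera coordinates, as OpenCV has them; the wrist camera has in their place "T_tool_cam" (4x4, takes a point from camera to tool coordinates, whose origin is the TCP and whose axes are the flange's). Camera axes: x right, y down, z forward; pixel columns grow to the right and rows downward; lengths in m; the calibration is good to about 2 mm. A picture is of the moment at which its call begins: read the wrist's pose just before it. There is no depth.
- ctrl.sign_off(): hands the job in; it is judged then, once.
The state is a dict: "time": time; "qpos": joint angles; "dq": joint speeds; "joint_efforts": joint torques, N m; "eef_pos": TCP position; "tcp_rot": TCP orientation; "contact_force": force on the tool from outside, world axes, zero at the start; "wrist_torque": the same for the moment, N m; "opening": opening from 0.0 (shut) to 1.0 (fully open); "finger_force": force on a finger pad.
Only numpy, scipy, OpenCV 4.12 (cv2) and the standard library are available. Lean on these libraries where they do the work, as an engineer would, in place of code of your own. Each camera call takes 0.05 s, during which the arm holds its last target. There are 200 camera calls.

## Working session

There is one attempt and no reset: what is moved stays moved. The work goes in short steps, Python scripts to look and compute and a tool call to move; the robot and the scene stay as the last step left them, time stands still between calls to the robot, and variables do not carry over. Pictures are saved under pics/ and viewed, at most 10 in all, crops included, and the job is handed in when it is done.

Besides the shell and the picture viewer there is one more tool, called after "Emit:" as name(argument=value, ...) on one line, values as JSON. arm_command: Moves the arm, as the interface text tells. Its arguments: {"type":"object","properties":{"series":{"type":"array","items":{"type":"number"}},"force":{"type":"number"}},"required":["series"]}

```bash
ls; mkdir -p pics; cat > h.py <<'E'
import numpy as np, cv2
from scipy.spatial.transform import Rotation as R
from plant import telemetry, vision, ctrl
def cam(name):
    s=telemetry.get_state(); d=vision.read_camera(name); K=np.array(d["K"])
    if name=="wrist":
        T=np.eye(4);T[:3,:3]=R.from_quat(s["tcp_rot"]).as_matrix();T[:3,3]=s["eef_pos"]
        T=T@np.array(d["T_tool_cam"])
    else:
        M=np.eye(4);M[:3,:3]=R.from_rotvec(np.ravel(d["rvec"])).as_matrix();M[:3,3]=np.ravel(d["tvec"]);T=np.linalg.inv(M)
    return d["color"],K,T
def ray(K,T,uv,z):
    uv=np.atleast_2d(uv).astype(float)
    r=np.c_[uv,np.ones(len(uv))]@np.linalg.inv(K).T@T[:3,:3].T
    return T[:3,3]+r*((z-T[2,3])/r[:,2])[:,None]
def proj(K,T,P):
    p=(np.atleast_2d(P)-T[:3,3])@T[:3,:3]@K.T
    return p[:,:2]/p[:,2:]
E
python3 - <<'E'
from h import *
for n in("scene","top"):
    c,K,T=cam(n); cv2.imwrite(f"pics/{n}0.png",c); np.savez(f"pics/{n}0.npz",c=c,K=K,T=T); print(n,T.round(3).tolist(),K[0,0])
print(telemetry.get_state())
E
```

```text
pics
scene [[0.401, 0.689, -0.603, 1.202], [0.916, -0.294, 0.273, -0.251], [0.011, -0.662, -0.749, 0.944], [0.0, 0.0, 0.0, 1.0]] 463.6296901789304
top [[-0.014, -0.981, 0.196, 0.296], [-1.0, 0.01, -0.021, 0.036], [0.018, -0.196, -0.98, 1.488], [0.0, 0.0, 0.0, 1.0]] 523.8530710924783
{'time': 0.1, 'qpos': array([ 1.14000124e+00,  2.87116008e-01,  1.57802337e+00,  2.92552332e-05,
        1.27859877e+00, -1.50023312e-01]), 'dq': array([ 0.00029341, -0.00225873, -0.00226398,  0.000366  ,  0.00177002,
       -0.00037421]), 'joint_efforts': array([ 6.81416750e-04, -4.07295406e+01, -2.93700725e+01, -1.67237140e-04,
        3.46690271e-03, -7.14260906e-06]), 'eef_pos': array([0.18674068, 0.64796733, 0.19626353]), 'tcp_rot': array([ 1.39929322e-01,  9.90160913e-01, -1.02382206e-03, -3.20592953e-04]), 'contact_force': array([ 0.38903061,  0.29743891, -0.19760149]), 'wrist_torque': array([0.07648838, 0.03119993, 0.02847639]), 'finger_force': 0.0, 'opening': 1.000653753417709}
```

View pics/top0.png

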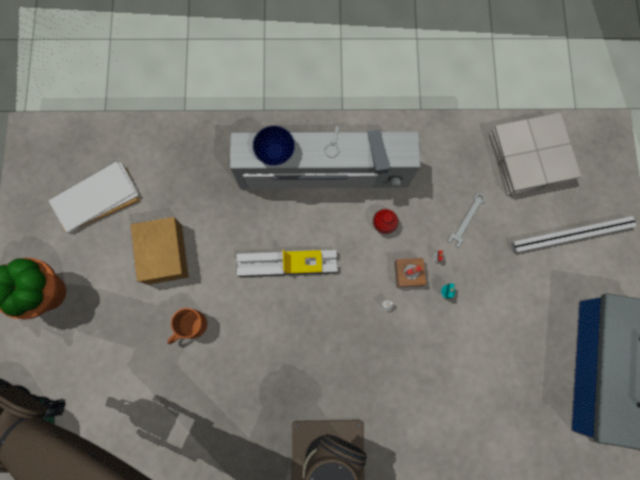

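View pics/scene0.png

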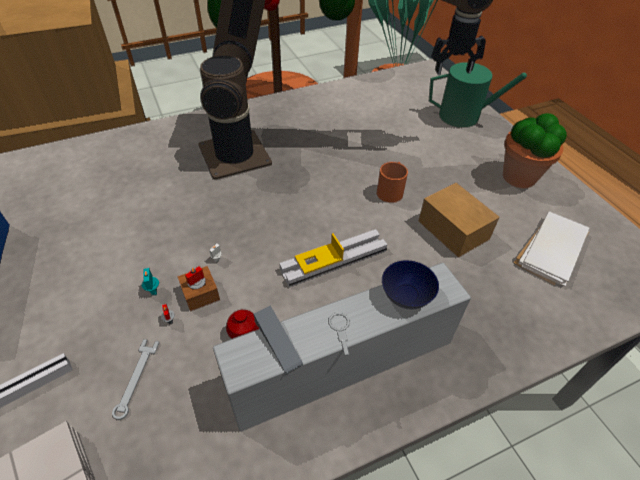

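The top view shows the bolt in the stand at (413,272), the stop's hole at (311,261), and the fence on the +y (left) side. The scene view agrees, with the stand at (198,285) and the hole at (312,259).

```bash
python3 - <<'E'
from h import *
for n,pb,ph in(("top",(413,270),(311,261)),("scene",(195,273),(312,259))):
    d=np.load(f"pics/{n}0.npz"); K,T=d["K"],d["T"]
    print(n,"knob",ray(K,T,pb,.085).round(3),"hole",ray(K,T,ph,.037).round(3))
s=telemetry.get_state(); d=vision.read_camera("wrist"); print(np.array(d["T_tool_cam"]).round(3),d["K"])
print(R.from_quat(s["tcp_rot"]).as_matrix().round(3))
E
```

```text
top knob [[ 0.49  -0.237  0.085]] hole [[0.525 0.039 0.037]]
scene knob [[ 0.493 -0.236  0.085]] hole [[0.526 0.046 0.037]]
[[-0.001 -0.952 -0.305  0.079]
 [ 1.    -0.001 -0.    -0.   ]
 [-0.    -0.305  0.952 -0.176]
 [ 0.     0.     0.     1.   ]] [[384.93679308   0.         317.72553032]
 [  0.         384.93679308 232.75577831]
 [  0.           0.           1.        ]]
[[-0.961  0.277 -0.001]
 [ 0.277  0.961 -0.002]
 [ 0.    -0.002 -1.   ]]
```

Emit:
arm_command(series=[-4,-4,0,0,0,-2,0,-8,-8,0,0,0,-4,0,-12,-12,0,0,0,-6,0,-15,-15,0,0,0,-8,0,-18,-18,0,0,0,-10,0,-21,-21,0,0,0,-12,0,-24,-24,0,0,0,-14,0,-27,-27,0,0,0,-16,0,-30,-30,0,0,0,-16,0,-33,-33,0,0,0,-16,0], force=40)

```text
time: 0.98
eef_pos: [0.3887, 0.2819, 0.1974]
tcp_rot: [0.001, 1.0, 0.0, 0.0]
contact_force: [0.8, -0.1, 0.4]
opening: 0.995
finger_force: 0.0
```

Emit:
arm_command(series=[-3,-4,0,0,0,0,0,-6,-8,0,0,0,0,0,-9,-12,0,0,0,0,0,-11,-16,0,0,0,0,0,-11,-20,0,0,0,0,0,-11,-20,0,0,0,0,0,-11,-20,0,0,0,0,0])

```text
time: 1.57
eef_pos: [0.499, 0.0796, 0.1972]
tcp_rot: [0.004, 1.0, -0.001, -0.0]
contact_force: [-0.2, -0.3, -0.4]
opening: 1.003
finger_force: 0.0
```

```bash
python3 - <<'E'
from h import *
print(telemetry.get_state()["eef_pos"],telemetry.get_state()["qpos"].round(2))
c,K,T=cam("wrist"); cv2.imwrite("pics/w1.png",c); np.savez("pics/w1.npz",c=c,K=K,T=T)
hsv=cv2.cvtColor(c,cv2.COLOR_BGR2HSV)
m=cv2.inRange(hsv,(20,120,80),(35,255,255))
cs,h=cv2.findContours(m,cv2.RETR_CCOMP,cv2.CHAIN_APPROX_SIMPLE)
for k,x in enumerate(cs):
    if cv2.contourArea(x)>300:
        b=cv2.boxPoints(cv2.minAreaRect(x)); print("hole" if h[0][k][3]>=0 else "outer",cv2.contourArea(x),b.round(0).tolist()); print(ray(K,T,b,.037).round(4).tolist())
E
```

```text
[0.49901842 0.07956399 0.19720787] [-0.04 -0.09  1.99 -0.    1.25 -1.61]
outer 7675.5 [[240.0, 199.0], [364.0, 195.0], [367.0, 274.0], [243.0, 278.0]]
[[0.495, 0.0098, 0.037], [0.4919, 0.1204, 0.037], [0.5686, 0.1252, 0.037], [0.5722, 0.007, 0.037]]
hole 713.5 [[260.0, 241.0], [260.0, 219.0], [295.0, 219.0], [295.0, 241.0]]
[[0.5348, 0.0256, 0.037], [0.5137, 0.0267, 0.037], [0.514, 0.0585, 0.037], [0.5351, 0.058, 0.037]]
```

View pics/w1.png

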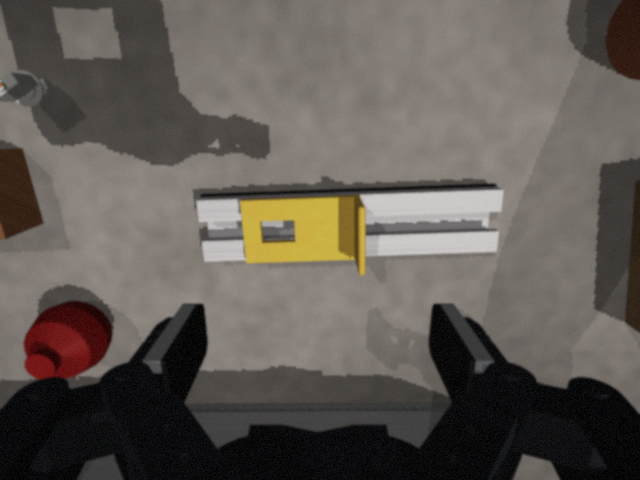

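Emit:
arm_command(series=[0,-4,0,0,0,0,0,0,-8,0,0,0,0,0,0,-12,0,0,0,0,0,0,-16,0,0,0,0,0,0,-20,0,0,0,0,0,0,-24,0,0,0,0,0,0,-28,0,0,0,0,0,1,-31.5,0,0,0,0,0,1,-31.5,0,0,0,0,0,1,-31.5,0,0,0,0,0])

```text
time: 2.45
eef_pos: [0.4875, -0.2314, 0.1971]
tcp_rot: [0.002, 1.0, 0.001, -0.0]
contact_force: [1.1, -0.4, 0.7]
opening: 1.001
finger_force: 0.0
```

```bash
python3 - <<'E'
from h import *
d=np.load("pics/w1.npz"); c,K,T=d["c"],d["K"],d["T"]
m=cv2.inRange(cv2.cvtColor(c,cv2.COLOR_BGR2HSV),(0,0,170),(180,60,255)); m[:, :190]=0
# rail top outer edges at fixed columns
for u in(375,400,430,460,485):
    v=np.where(m[150:300,u])[0]+150; print(u,v.min(),v.max(),ray(K,T,[(u,v.min()),(u,v.max()+1)],.029).round(4).tolist())
s=telemetry.get_state();print(s["eef_pos"],s["qpos"].round(2))
c,K,T=cam("wrist"); np.savez("pics/w2.npz",c=c,K=K,T=T)
p=proj(K,T,[[.491,-.236,.08]])[0].astype(int);print(p)
x0,y0=max(p[0]-100,0),max(p[1]-80,0);print(x0,y0)
cv2.imwrite("pics/w2.png",cv2.resize(c[y0:y0+150,x0:x0+200],None,fx=4,fy=4,interpolation=cv2.INTER_CUBIC))
E
```

```text
375 195 254 [[0.4941, 0.1315, 0.029], [0.5526, 0.1336, 0.029]]
400 194 254 [[0.4934, 0.1542, 0.029], [0.5528, 0.1575, 0.029]]
430 193 253 [[0.4926, 0.1814, 0.029], [0.5519, 0.1861, 0.029]]
460 192 252 [[0.4919, 0.2085, 0.029], [0.5511, 0.2147, 0.029]]
485 191 251 [[0.4912, 0.2311, 0.029], [0.5503, 0.2384, 0.029]]
[ 0.4875011  -0.23140352  0.19714093] [-0.63 -0.01  1.91  0.    1.25 -2.2 ]
[311 219]
211 139
```

View pics/w2.png

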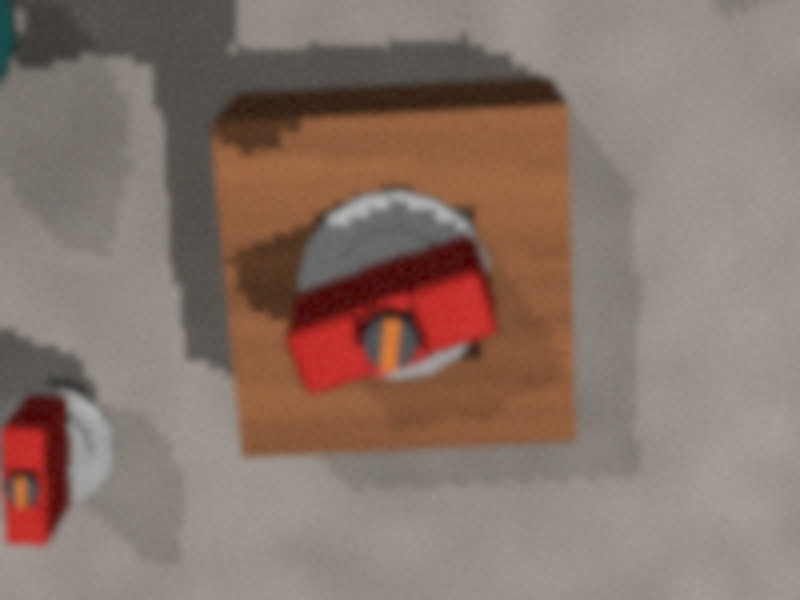

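The crop (4x, origin at (211,139)) shows the red bar with its stud end at crop (390,343). The orange line is near vertical, leaning right, and the bar is about 20° up to the right.

```bash
cat >> h.py <<'E'
def knob(c,K,T,near,zt,verbose=True):
    """bar angle, line angle (deg from world x, mod 180), bar centre, stud centre; zt = bar top z"""
    hsv=cv2.cvtColor(c,cv2.COLOR_BGR2HSV); out={}
    p=proj(K,T,[near])[0].astype(int); w=np.zeros(c.shape[:2],np.uint8); cv2.circle(w,tuple(int(i) for i in p),45,255,-1)
    red=(cv2.inRange(hsv,(0,170,150),(6,255,255))|cv2.inRange(hsv,(170,170,150),(180,255,255)))&w
    org=cv2.inRange(hsv,(9,150,150),(20,255,255))&w
    for n,m,z in(("bar",red,zt),("line",org,zt+.005)):
        k,l,st,ce=cv2.connectedComponentsWithStats(m)
        if k<2: print(n,"none"); continue
        i=1+np.argmax(st[1:,4]); v,u=np.where(l==i); P=ray(K,T,np.c_[u,v],z)[:,:2].astype(np.float32)
        if n=="bar": P=cv2.convexHull(P)[:,0]; r=cv2.minAreaRect(P); b=cv2.boxPoints(r); e=b[1]-b[0]; f=b[2]-b[1]; d=e if e@e>f@f else f; cen=np.array(r[0]); ex=sorted(r[1])
        else: d=np.linalg.svd(P-P.mean(0))[2][0]; cen=P.mean(0); ex=[len(P),np.ptp(P@d)]
        out[n]=(cen,np.degrees(np.arctan2(d[1],d[0]))%180); print(n,cen.round(4),"ang",out[n][1].round(1),"ext",np.round(ex,4))
    return out
E
python3 - <<'E'
from h import *
d=np.load("pics/w2.npz"); knob(d["c"],d["K"],d["T"],[.491,-.236,.09],.09)
E
```

```text
bar [ 0.4866 -0.2287] ang 106.6 ext [0.0122 0.0176]
line [ 0.4905 -0.2386] ang 172.6 ext [4.5e+01 9.0e-03]
```

```bash
sed -i 's/,45,255,-1)/,32,255,-1)/; s/i=1+np.argmax(st\[1:,4\]); v,u=np.where(l==i)/v,u=np.where(np.isin(l,[j for j in range(1,k) if st[j,4]>(60 if n=="bar" else 8)]))/' h.py
python3 - <<'E'
from h import *
d=np.load("pics/w2.npz"); knob(d["c"],d["K"],d["T"],[.4905,-.2386,.095],.09)
E
```

```text
bar [ 0.4901 -0.2386] ang 110.0 ext [0.013  0.0385]
line [ 0.4905 -0.2386] ang 172.6 ext [4.5e+01 9.0e-03]
```

Emit:
arm_command(series=[-0.3,-0.7,1,0,0,7,0,-0.3,-0.7,2,0,0,14,0,-0.3,-0.7,3,0,0,21,0,-0.3,-0.7,4,0,0,28,0,-0.3,-0.7,5,0,0,35,0,-0.3,-0.7,6,0,0,42,0,-0.3,-0.7,7,0,0,49,0,-0.3,-0.7,8,0,0,56,0,-0.3,-0.7,8.5,0,0,63,0,-0.3,-0.7,8.5,0,0,70,0])

```text
time: 3.33
eef_pos: [0.4904, -0.2348, 0.1107]
tcp_rot: [0.575, 0.818, 0.0, -0.002]
contact_force: [-0.2, 0.4, 0.1]
opening: 1.0
finger_force: 0.0
```

```bash
cat > st.py <<'E'
from h import *
import sys
s=telemetry.get_state(); M=R.from_quat(s["tcp_rot"]).as_matrix()
print("t",s["time"],"pos",s["eef_pos"].round(4),"psi",np.degrees(np.arctan2(M[1,1],M[0,1])).round(2),"q",s["qpos"].round(2),"F",s["contact_force"].round(2),"tau",s["wrist_torque"].round(3),"open",round(s["opening"],3),"grip",s["finger_force"])
print("tilt",M[:2,2].round(4))
if len(sys.argv)>1:
    t=np.array([float(a) for a in sys.argv[1:4]]); print("tool shift cm",(100*M.T@(t-s["eef_pos"])).round(2))
E
python3 st.py .4903 -.2386 .059
```

```text
t 3.3333 pos [ 0.4904 -0.2348  0.1107] psi 19.76 q [-0.63  0.09  1.97  0.    1.08 -0.98] F [-0.25  0.38  0.09] tau [ 0.003 -0.009  0.023] open 1.0 grip 0.0
tilt [-0.0025  0.0027]
tool shift cm [-0.38 -0.13  5.17]
```

Emit:
arm_command(series=[-0.4,-0.1,1,0,0,0,0,-0.4,-0.1,2.5,0,0,0,0,-0.4,-0.1,3,0,0,0,0,-0.4,-0.1,3,0,0,0,0])

```text
time: 3.67
eef_pos: [0.4902, -0.2403, 0.0804]
tcp_rot: [0.573, 0.82, 0.0, -0.002]
contact_force: [0.9, -0.1, -0.1]
opening: 1.001
finger_force: 0.0
```

```bash
python3 st.py .4903 -.2386 .059; python3 - <<'E'
from h import *
c,K,T=cam("wrist"); np.savez("pics/w3.npz",c=c,K=K,T=T); cv2.imwrite("pics/w3.png",c)
sys=knob(c,K,T,[.4905,-.2386,.095],.09)
E
```

```text
t 3.6667 pos [ 0.4902 -0.2403  0.0804] psi 20.12 q [-0.64  0.14  1.98  0.    1.03 -0.99] F [ 0.95 -0.14 -0.13] tau [ 0.004 -0.015 -0.05 ] open 1.001 grip 0.0
tilt [-0.0033  0.0027]
tool shift cm [0.15 0.08 2.14]
bar [ 0.4913 -0.2398] ang 107.1 ext [0.0127 0.0313]
line [ 0.4906 -0.2392] ang 174.5 ext [1.33e+02 9.90e-03]
```

View pics/w3.png

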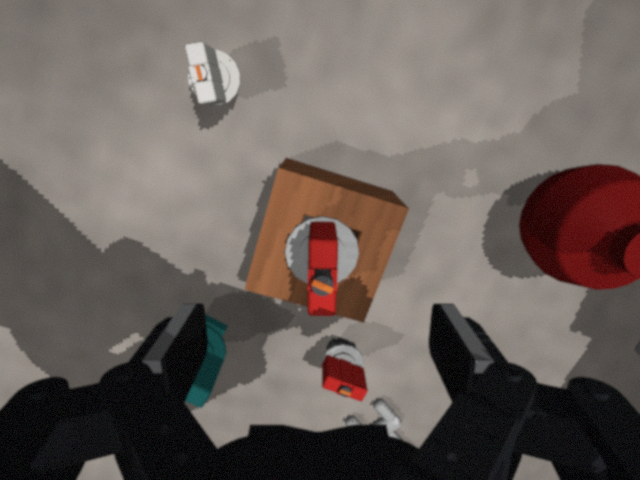

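The bar at (322,268) is upright in the image and midway between the fingers at 205 and 432. Nothing is in the fingers' way, so I descend and grip.

Emit:
arm_command(series=[0.1,0.1,1.2,0,0,0,0,0.1,0.1,2.1,0,0,0,0,0.1,0.1,2.1,0,0,0,0.4,0.1,0.1,2.1,0,0,0,1,0.1,0.1,2.1,0,0,0,1,0.1,0.1,2.1,0,0,0,1,0.1,0.1,2.1,0,0,0,1,0.1,0.1,2.1,0,0,0,1,0.1,0.1,2.1,0,0,0,1,0.1,0.1,2.1,0,0,0,1], force=50)

```text
time: 4.55
eef_pos: [0.4925, -0.2417, 0.0626]
tcp_rot: [0.574, 0.819, -0.0, 0.001]
contact_force: [-0.2, -0.1, -0.1]
opening: 0.005
finger_force: 0.0
```

```bash
python3 st.py
```

```text
t 4.55 pos [ 0.4925 -0.2417  0.0626] psi 19.91 q [-0.64  0.16  1.99  0.    0.99 -0.99] F [-0.19 -0.1  -0.08] tau [-0.021  0.043  0.07 ] open 0.005 grip 0.0
tilt [ 0.0018 -0.0013]
```

```bash
python3 - <<'E'
from h import *
c,K,T=cam("wrist"); d,K2,T2=cam("scene"); np.savez("pics/s4.npz",c=d,K=K2,T=T2)
p=proj(K2,T2,[[.491,-.239,.09]])[0].astype(int); print(p)
x0,y0=max(p[0]-67,0),max(p[1]-75,0)
cr=cv2.resize(d[y0:y0+150,x0:x0+133],(532,600))
cv2.imwrite("pics/s4.png",np.hstack([cv2.resize(c[160:460,250:384],(268,600)),cr]))
E
```

```text
[193 271]
```

View pics/s4.png

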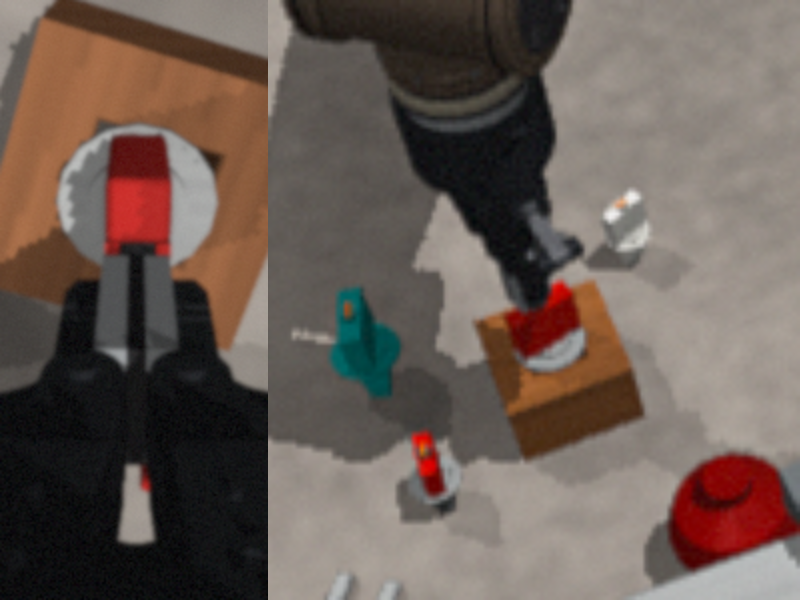

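```bash
python3 - <<'E'
from h import *
d=np.load("pics/s4.npz"); K2,T2=d["K"],d["T"]; s=telemetry.get_state()
f=lambda P:((proj(K2,T2,P)-[193-67,271-75])*4+[268,0]).round(0).tolist()
e=s["eef_pos"]; print("tcp",f([e]),"tcp+3cm",f([e+[0,0,.03]]),"tcp+2cm",f([e+[0,0,.02]]),"stud",f([[.4905,-.239,.095]]),"wash",f([[.4905,-.239,.05]]))
c,K,T=cam("wrist"); print(s["eef_pos"])
g=lambda P:((proj(K,T,P)-[250,160])*2).round(0).tolist()
print("tcp",g([e]),"tcp+2",g([e+[0,0,.02]]),"tcp+3",g([e+[0,0,.03]]),"wash",g([[.4905,-.239,.0535]]),"stud",g([[.4905,-.239,.095]]))
E
```

```text
tcp [[542.0, 333.0]] tcp+3cm [[532.0, 302.0]] tcp+2cm [[535.0, 312.0]] stud [[535.0, 295.0]] wash [[549.0, 342.0]]
[ 0.49230001 -0.2416542   0.06237972]
tcp [[141.0, 230.0]] tcp+2 [[141.0, 267.0]] tcp+3 [[142.0, 288.0]] wash [[137.0, 205.0]] stud [[138.0, 281.0]]
```

The fingers shut in the air just above the bar: their tips show about 32 mm higher than the reported TCP in both views. I check the offset the controller gives.

```bash
python3 -c "
from plant import ctrl
print(ctrl.grip_point_offset,[a for a in dir(ctrl) if a[0]!='_'])"
```

```text
0.0187 ['Unreachable', 'grip_point_offset', 'sign_off']
```

Emit:
arm_command(series=[0,0,-1,0,0,0,0,0,0,-2,0,0,0,0,0,0,-2,0,0,0,0,0,0,-2,0,0,0,0,0,0,-2,0,0,0,0,0,0,-2,0,0,0,0,0,0,-2,0,0,0,0,0,0,-2,0,0,0,0])

```text
time: 5.37
eef_pos: [0.4914, -0.241, 0.0811]
tcp_rot: [0.574, 0.819, 0.0, -0.0]
contact_force: [0.1, -0.0, 0.4]
opening: 0.997
finger_force: 0.0
```

```bash
python3 st.py .4905 -.239 .03; python3 - <<'E'
from h import *
c,K,T=cam("wrist"); knob(c,K,T,[.4905,-.239,.092],.09)
c,K,T=cam("scene"); np.savez("pics/s5.npz",c=c,K=K,T=T); e=telemetry.get_state()["eef_pos"]
p=proj(K,T,[e,e+[0,0,.03],e+[0,0,.045]]);print(p.round(1).tolist())
x0,y0=p[1].astype(int)-[50,50];print(x0,y0);cv2.imwrite("pics/s5.png",cv2.resize(c[y0:y0+100,x0:x0+100],(600,600)))
E
```

```text
t 5.3667 pos [ 0.4914 -0.241   0.0811] psi 19.91 q [-0.64  0.14  1.98 -0.    1.03 -0.99] F [ 0.15 -0.03  0.42] tau [ 0.027 -0.075 -0.039] open 0.997 grip 0.0
tilt [-0.0008  0.0005]
tool shift cm [ 0.21 -0.01  5.11]
bar [ 0.4911 -0.2396] ang 106.8 ext [0.0128 0.0324]
line [ 0.4905 -0.2393] ang 168.9 ext [1.32e+02 9.90e-03]
[[193.1, 274.1], [190.6, 266.1], [189.4, 261.9]]
140 216
```

View pics/s5.png

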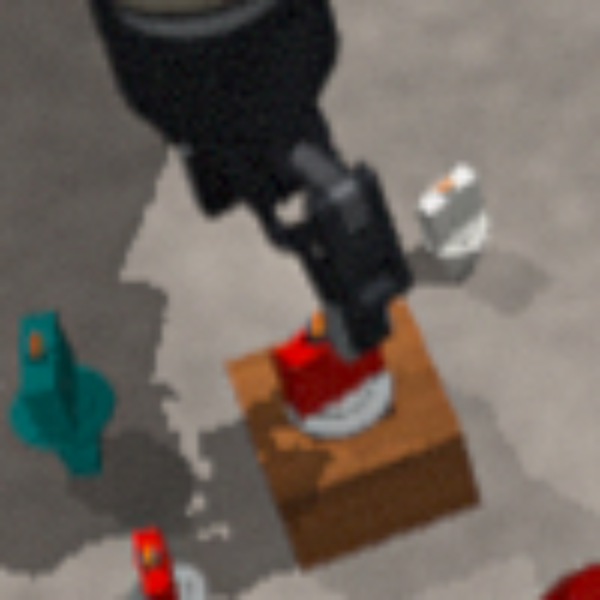

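```bash
python3 - <<'E'
from h import *
d=np.load("pics/s5.npz");K,T=d["K"],d["T"]; e=np.array([.4914,-.241,.0811]);u=np.array([.94,.341,0])
for z in(.013,.03,.045): print(z,((proj(K,T,[e+.0425*u+[0,0,z],e+.055*u+[0,0,z]])-[140,216])*6).round(0).tolist())
E
```

```text
0.013 [[376.0, 393.0], [395.0, 413.0]]
0.03 [[368.0, 366.0], [387.0, 386.0]]
0.045 [[361.0, 341.0], [380.0, 361.0]]
```

The open fingertips at crop (365,355) sit about 43 mm above the reported TCP, so the tips end about 32 mm short of it. I descend that much more.

Emit:
arm_command(series=[0.1,0,1.5,0,0,0,0,0.1,0,3,0,0,0,0,0.1,0,4.5,0,0,0,0,0.1,0,5.3,0,0,0,0.3,0.1,0,5.3,0,0,0,1,0.1,0,5.3,0,0,0,1,0.1,0,5.3,0,0,0,1,0.1,0,5.3,0,0,0,1,0.1,0,5.3,0,0,0,1,0.1,0,5.3,0,0,0,1], force=50)

```text
time: 6.3
eef_pos: [0.4921, -0.2408, 0.0297]
tcp_rot: [0.574, 0.819, -0.0, 0.001]
contact_force: [-1.5, -0.1, 2.9]
opening: 0.153
finger_force: 52.1
```

```bash
python3 st.py
```

```text
t 6.3 pos [ 0.4921 -0.2408  0.0297] psi 19.91 q [-0.64  0.21  2.   -0.    0.92 -0.99] F [-1.49 -0.1   2.91] tau [-0.012  0.025 -0.024] open 0.153 grip 52.14175835251808
tilt [ 0.0016 -0.0012]
```

Emit:
arm_command(series=[0,0,-1.5,0,0,0,1,0,0,-3.5,0,0,0,1,0,0,-6,0,0,-5,1,0,0,-8.5,0,0,-12,1,2.5,1.3,-10,0,0,-19,1,5,2.6,-10,0,0,-26,1,7.5,3.9,-10,0,0,-33,1,10,5.2,-10,0,0,-40,1,12.5,6.4,-10,0,0,-47,1,15,7.6,-10,0,0,-54,1])

```text
time: 7.13
eef_pos: [0.5113, -0.0719, 0.1284]
tcp_rot: [0.137, 0.991, 0.0, -0.0]
contact_force: [-0.0, 0.1, -1.2]
opening: 0.154
finger_force: 51.6
```

```bash
python3 st.py .525 .042 .13; python3 - <<'E'
from h import *
s=telemetry.get_state();e=s["eef_pos"];c,K,T=cam("wrist"); knob(c,K,T,[e[0],e[1],e[2]+.065],e[2]+.06)
E
```

```text
t 7.1333 pos [ 0.5113 -0.0719  0.1284] psi 74.24 q [-0.34  0.    2.02  0.    1.11 -1.63] F [-0.03  0.11 -1.24] tau [-0.02   0.032  0.041] open 0.154 grip 51.64855644106865
tilt [-0.0002  0.0002]
tool shift cm [ 1.78 11.33 -0.16]
bar [ 0.5252 -0.0756] ang 85.4 ext [0.0029 0.0118]
line none
```

Emit:
arm_command(series=[0.4,2,0,0,0,-7,1,0.8,4,0,0,0,-14,1,1.2,6,0,0,0,-21,1,1.4,8,0,0,0,-28,1,1.6,10,0,0,0,-35,1,1.6,11.5,1,0,0,-42,1,1.6,11.5,2.5,0,0,-45.4,1,1.6,11.5,4.5,0,0,-45.4,1,1.6,11.5,4.5,0,0,-45.4,1,1.6,11.5,4.5,0,0,-45.4,1])

```text
time: 8.02
eef_pos: [0.5267, 0.0417, 0.0822]
tcp_rot: [-0.253, 0.968, 0.001, -0.002]
contact_force: [0.4, 0.1, -0.9]
opening: 0.155
finger_force: 51.6
```

```bash
python3 st.py .527 .043 .08; python3 - <<'E'
from h import *
s=telemetry.get_state();e=s["eef_pos"]
c,K,T=cam("wrist"); np.savez("pics/w6.npz",c=c,K=K,T=T); d,K2,T2=cam("scene"); np.savez("pics/s6.npz",c=d,K=K2,T=T2)
p=proj(K,T,[[.525,.042,.05]])[0].astype(int); q=proj(K2,T2,[[.525,.042,.06]])[0].astype(int)
a=[p[0]-50,p[1]-75]; b=[q[0]-50,q[1]-75]; print(a,b)
f=lambda c,a:cv2.resize(c[a[1]:a[1]+150,a[0]:a[0]+100],(400,600),interpolation=cv2.INTER_CUBIC)
cv2.imwrite("pics/6.png",np.hstack([f(c,a),f(d,b)]))
E
```

```text
t 8.0167 pos [0.5267 0.0417 0.0822] psi 119.28 q [-0.11  0.09  2.02 -0.    1.03 -2.19] F [ 0.4   0.08 -0.87] tau [-0.038  0.007 -0.023] open 0.155 grip 51.57508000731468
tilt [-0.0038  0.0004]
tool shift cm [-0.08  0.1   0.22]
[np.int64(268), np.int64(176)] [np.int64(260), np.int64(178)]
```

View pics/6.png

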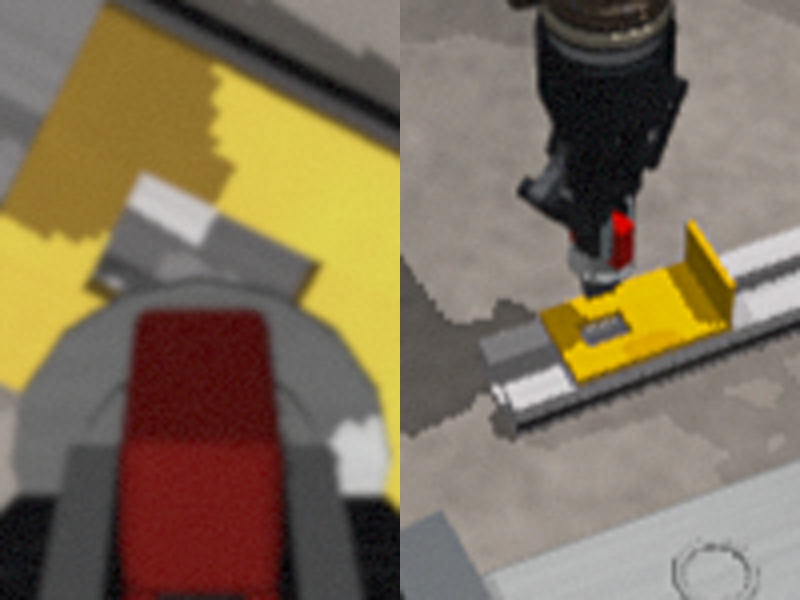

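```bash
python3 - <<'E'
from h import *
d=np.load("pics/w6.npz");K,T=d["K"],d["T"]
px=np.array([[140,172],[320,262],[90,285]])/4+[268,176]
P=ray(K,T,px,.037)[:,:2]; print(P.round(4)); a=P[1]-P[0];b=P[2]-P[0]
print("len",np.linalg.norm(a),np.linalg.norm(b),"ang",np.degrees(np.arctan2(a[1],a[0])),np.degrees(np.arctan2(b[1],b[0])),"cen",((P[1]+P[2])/2).round(4))
print("bolt",(T@np.linalg.inv(T))[0,0])
s=telemetry.get_state();M=R.from_quat(s["tcp_rot"]).as_matrix()
print("bolt xy at head",(s["eef_pos"]+M@[.0032,0.0002,-.0]).round(4),"at z-6cm",(s["eef_pos"]+M@[.0032,0.0002,-.06]).round(4))
# yellow-mask hole edges: far long edge & left short edge fits
m=cv2.inRange(cv2.cvtColor(d["c"],cv2.COLOR_BGR2HSV),(18,100,60),(35,255,255))
print(["".join("#" if x else "." for x in r[285:355]) for r in m[212:256:3]])
E
```

```text
[[0.5158 0.0263]
 [0.5149 0.057 ]
 [0.5353 0.0282]]
len 0.030707933065144726 0.01954861237898195 ang 91.64107264956989 5.55461613564059 cen [0.5251 0.0426]
bolt 0.9999999999999999
bolt xy at head [0.5259 0.04   0.0845] at z-6cm [0.5258 0.04   0.1445]
['######################################################################', '######################################################################', '######################################################################', '#################........#############################################', '###############................#######################################', '##############......................##################################', '#############...........................##############################', '###########...................................########################', '##########..........................................##################', '#########.................................................############', '########.....................................................#########', '#######....................................................###########', '##########................................................############', '##########...............................................#############', '######......................................................##########']
```

Emit:
arm_command(series=[-0.1,0.2,1,0,0,0,1,-0.1,0.2,2,0,0,0,1,-0.1,0.2,3,0,0,0,1,-0.1,0.2,3.4,0,0,0,1,-0.1,0.2,3.7,0,0,0,1,-0.1,0.2,3.9,0,0,0,1,-0.1,0.2,4.1,0,0,0,1,-0.1,0.2,4.1,0,0,0,1], force=22)

```text
time: 8.78
eef_pos: [0.5281, 0.0438, 0.0423]
tcp_rot: [-0.253, 0.967, 0.0, -0.0]
contact_force: [0.7, -0.1, -1.9]
opening: 0.155
finger_force: 51.6
```

```bash
python3 st.py .5285 .0435 .0167
```

```text
t 8.7833 pos [0.5281 0.0438 0.0423] psi 119.31 q [-0.11  0.16  2.04 -0.    0.94 -2.19] F [ 0.72 -0.05 -1.86] tau [ 0.067  0.068 -0.03 ] open 0.155 grip 51.59710273146629
tilt [-0.0003  0.    ]
tool shift cm [-0.02 -0.05  2.56]
```

Emit:
arm_command(series=[0,0,0.3,0,0,0,1,0,0,0.5,0,0,0,1,0,0,0.7,0,0,0,1,0,0,0.7,0,0,0,1], force=25)

```text
time: 9.12
eef_pos: [0.5277, 0.0439, 0.0351]
tcp_rot: [-0.253, 0.967, 0.0, -0.0]
contact_force: [-0.5, -0.7, -1.6]
opening: 0.152
finger_force: 51.6
```

Emit:
arm_command(series=[0,0,0.2,0,0,0,1,0,0,0.4,0,0,0,1,0,0,0.6,0,0,0,1,0,0,0.6,0,0,0,1])

```text
time: 9.45
eef_pos: [0.5277, 0.0439, 0.029]
tcp_rot: [-0.253, 0.967, 0.0, -0.0]
contact_force: [-0.5, -0.9, -1.6]
opening: 0.154
finger_force: 51.6
```

Emit:
arm_command(series=[0,0,0.3,0,0,0,1,0,0,0.6,0,0,0,1,0,0,0.8,0,0,0,1,0,0,0.9,0,0,0,1,0,0,0.9,0,0,0,1])

```text
time: 9.87
eef_pos: [0.5278, 0.0439, 0.0201]
tcp_rot: [-0.253, 0.967, 0.0, -0.0]
contact_force: [0.4, -0.8, -2.0]
opening: 0.151
finger_force: 51.6
```

Head is in the slot with no resistance. Next, 1 mm steps until the washer touches.

Emit:
arm_command(series=[0,0,0.1,0,0,0,1,0,0,0.2,0,0,0,1,0,0,0.2,0,0,0,1])

```text
time: 10.12
eef_pos: [0.528, 0.0439, 0.0184]
tcp_rot: [-0.253, 0.967, 0.0, -0.0]
contact_force: [-0.1, 0.7, -2.4]
opening: 0.154
finger_force: 51.6
```

Emit:
arm_command(series=[0,0,0.1,0,0,0,1,0,0,0.1,0,0,0,1])

```text
time: 10.28
eef_pos: [0.528, 0.0439, 0.0174]
tcp_rot: [-0.253, 0.967, 0.0, -0.0]
contact_force: [0.4, 0.7, -1.3]
opening: 0.151
finger_force: 51.6
```

Emit:
arm_command(series=[0,0,0.1,0,0,0,1,0,0,0.1,0,0,0,1])

```text
time: 10.45
eef_pos: [0.5283, 0.0438, 0.0168]
tcp_rot: [-0.253, 0.967, -0.0, 0.0]
contact_force: [-0.6, 0.4, -1.2]
opening: 0.158
finger_force: 51.9
```

Emit:
arm_command(series=[0,0,0.1,0,0,0,1,0,0,0.1,0,0,0,1])

```text
time: 10.62
eef_pos: [0.5285, 0.0438, 0.0166]
tcp_rot: [-0.253, 0.967, -0.0, 0.0]
contact_force: [-2.4, 0.4, 5.7]
opening: 0.154
finger_force: 52.6
```

Emit:
arm_command(series=[0,-0.04,-0.05,0,0,7,1,0.01,-0.08,-0.05,0,0,14,1,0.02,-0.11,-0.05,0,0,21,1,0.04,-0.15,-0.05,0,0,28,1,0.06,-0.18,-0.05,0,0,35,1,0.08,-0.21,-0.05,0,0,42,1,0.11,-0.24,-0.05,0,0,49,1,0.14,-0.27,-0.05,0,0,56,1,0.17,-0.28,-0.05,0,0,63,1,0.21,-0.3,-0.05,0,0,70,1])

```text
time: 11.45
eef_pos: [0.5286, 0.0401, 0.0167]
tcp_rot: [0.35, 0.937, 0.0, 0.001]
contact_force: [0.0, -0.2, 1.1]
opening: 0.153
finger_force: 52.0
```

```bash
python3 st.py; python3 - <<'E'
from h import *
s=telemetry.get_state();M=R.from_quat(s["tcp_rot"]).as_matrix();print("axis",(s["eef_pos"]+M@[.0032,0,0]).round(4))
E
```

```text
t 11.45 pos [0.5286 0.0401 0.0167] psi 48.97 q [-0.12  0.2   2.05 -0.    0.89 -0.97] F [ 0.   -0.24  1.06] tau [-0.065 -0.054 -0.037] open 0.153 grip 51.97982668876648
tilt [ 0.002  -0.0003]
axis [0.5262 0.0422 0.0167]
```

Emit:
arm_command(series=[0,-0.04,0,0,0,7,1,0.01,-0.08,0,0,0,14,1,0.02,-0.11,0,0,0,21,1,0.03,-0.13,0,0,0,25,1,0.04,-0.15,0,0,0,28,1,0.05,-0.17,0,0,0,31,1,0.05,-0.18,0,0,0,34,1,0.07,-0.2,0,0,0,37,1,0.07,-0.21,0,0,0,40,1,0.07,-0.21,0,0,0,40,1])

```text
time: 12.28
eef_pos: [0.5272, 0.0388, 0.0168]
tcp_rot: [0.648, 0.762, 0.001, 0.001]
contact_force: [2.3, 0.2, 0.8]
opening: 0.155
finger_force: 51.8
```

```bash
cat >> st.py <<'E'
print("axis",(s["eef_pos"]+M@[.0032,0,0]).round(4),"TAUZ",s["wrist_torque"][2].round(3))
E
python3 st.py
```

```text
t 12.2833 pos [0.5272 0.0388 0.0168] psi 9.27 q [-0.12  0.19  2.06 -0.    0.89 -0.28] F [2.27 0.24 0.8 ] tau [-0.064 -0.31   0.03 ] open 0.155 grip 51.847393959760666
tilt [ 0.0033 -0.0006]
axis [0.5267 0.042  0.0168] TAUZ 0.03
```

Emit:
arm_command(series=[0,-0.01,0,0,0,2.5,1,0,-0.03,0,0,0,5,1])

```text
time: 12.45
eef_pos: [0.5271, 0.0387, 0.0168]
tcp_rot: [0.68, 0.733, 0.001, 0.002]
contact_force: [2.1, -0.7, 0.3]
opening: 0.155
finger_force: 51.8
```

```bash
python3 st.py
```

```text
t 12.45 pos [0.5271 0.0387 0.0168] psi 4.3 q [-0.12  0.19  2.06 -0.    0.89 -0.19] F [ 2.13 -0.73  0.29] tau [-0.109 -0.388  0.109] open 0.155 grip 51.80302754044533
tilt [ 0.0036 -0.0007]
axis [0.5268 0.0419 0.0168] TAUZ 0.109
```

Emit:
arm_command(series=[0,-0.06,0,0,0,2,1,0,-0.1,0,0,0,4,1])

```text
time: 12.62
eef_pos: [0.5268, 0.0386, 0.0168]
tcp_rot: [0.705, 0.709, 0.002, 0.002]
contact_force: [2.8, -0.9, -0.3]
opening: 0.153
finger_force: 51.6
```

```bash
python3 st.py
```

```text
t 12.6167 pos [0.5268 0.0386 0.0168] psi 0.3 q [-0.12  0.19  2.06  0.    0.89 -0.12] F [ 2.83 -0.87 -0.28] tau [-0.072 -0.73   0.066] open 0.153 grip 51.56908929347992
tilt [ 0.0056 -0.0007]
axis [0.5267 0.0418 0.0168] TAUZ 0.066
```

Emit:
arm_command(series=[0,0.06,0,0,0,2,1,0,0.12,0,0,0,4,1])

```text
time: 12.78
eef_pos: [0.5268, 0.0387, 0.0167]
tcp_rot: [0.729, 0.684, 0.001, 0.001]
contact_force: [0.3, -0.3, 1.4]
opening: 0.152
finger_force: 52.1
```

```bash
python3 st.py
```

```text
t 12.7833 pos [0.5268 0.0387 0.0167] psi -3.68 q [-0.12  0.19  2.06 -0.    0.89 -0.05] F [ 0.27 -0.3   1.37] tau [-0.08   0.018  0.078] open 0.152 grip 52.05661654472351
tilt [ 0.0023 -0.0007]
axis [0.527  0.0419 0.0167] TAUZ 0.078
```

Emit:
arm_command(series=[0,0,0,0,0,2.5,1,0,-0.02,0,0,0,5,1])

```text
time: 12.95
eef_pos: [0.5266, 0.0387, 0.0167]
tcp_rot: [0.759, 0.651, 0.001, 0.001]
contact_force: [1.6, -0.5, 0.8]
opening: 0.153
finger_force: 52.0
```

```bash
python3 st.py | tail -1
```

```text
axis [0.5271 0.0419 0.0167] TAUZ 0.102
```

Emit:
arm_command(series=[0,0,0,0,0,2.5,1,0,0,0,0,0,5,1])

```text
time: 13.12
eef_pos: [0.5265, 0.0387, 0.0167]
tcp_rot: [0.786, 0.618, 0.001, 0.001]
contact_force: [1.8, -0.3, 0.9]
opening: 0.151
finger_force: 51.9
```

```bash
python3 st.py
```

```text
t 13.1167 pos [0.5265 0.0387 0.0167] psi -13.7 q [-0.12  0.19  2.06 -0.    0.89  0.12] F [ 1.81 -0.28  0.92] tau [-0.085 -0.109  0.035] open 0.151 grip 51.927321553230286
tilt [ 0.0021 -0.0006]
axis [0.5273 0.0418 0.0167] TAUZ 0.035
```

Emit:
arm_command(series=[0,0,0,0,0,2.5,1,0,-0.01,0,0,0,5,1])

```text
time: 13.28
eef_pos: [0.5263, 0.0388, 0.0166]
tcp_rot: [0.812, 0.583, 0.001, 0.001]
contact_force: [1.4, -0.1, 0.7]
opening: 0.152
finger_force: 51.8
```

```bash
python3 st.py | tail -1
```

```text
axis [0.5273 0.0418 0.0166] TAUZ 0.112
```

Emit:
arm_command(series=[0,-0.01,0,0,0,2.5,1,0,-0.02,0,0,0,5,1])

```text
time: 13.45
eef_pos: [0.5261, 0.0389, 0.0164]
tcp_rot: [0.837, 0.547, 0.001, 0.001]
contact_force: [0.7, -0.2, -2.0]
opening: 0.156
finger_force: 51.8
```

```bash
python3 st.py | tail -1
```

```text
axis [0.5274 0.0418 0.0164] TAUZ 0.26
```

Emit:
arm_command(series=[0,0,0,0,0,0,1])

```text
time: 13.53
eef_pos: [0.5261, 0.0389, 0.0164]
tcp_rot: [0.837, 0.548, 0.001, 0.001]
contact_force: [1.4, -1.0, -0.0]
opening: 0.156
finger_force: 51.8
```

```bash
python3 st.py | tail -1; python3 -c "
from h import *
for i in range(5): cam('wrist'); print(telemetry.get_state()['wrist_torque'][2].round(3))"
```

```text
axis [0.5274 0.0418 0.0164] TAUZ 0.121
0.051
0.073
0.13
0.103
0.177
```

Emit:
arm_command(series=[0,0,0,0,0,1,1,0,-0.01,0,0,0,2,1])

```text
time: 13.95
eef_pos: [0.526, 0.0389, 0.0164]
tcp_rot: [0.847, 0.532, 0.001, 0.001]
contact_force: [4.0, -0.8, -1.4]
opening: 0.152
finger_force: 51.8
```

```bash
python3 st.py | tail -1; python3 -c "
from h import *
for i in range(6): cam('wrist'); print(telemetry.get_state()['wrist_torque'][2].round(3))"
```

```text
axis [0.5274 0.0418 0.0164] TAUZ 0.245
0.296
0.242
0.249
0.247
0.275
0.221
```

Emit:
arm_command(series=[0,0,0,0,0,0,0.7,0,0,0,0,0,0,0.3,0,0,0,0,0,0,0,0,0,0,0,0,0,0,0,0,0,0,0,0,0,0,0,-2,0,0,0,0,0,0,-5,0,0,0,0,0,0,-8,0,0,0,0,0,0,-11,0,0,0,0,0,0,-11,0,0,0,0])

```text
time: 15.08
eef_pos: [0.5294, 0.0388, 0.1332]
tcp_rot: [0.847, 0.532, 0.005, 0.004]
contact_force: [1.4, -0.1, 1.7]
opening: 1.001
finger_force: 0.0
```

```bash
python3 st.py; python3 - <<'E'
from h import *
c,K,T=cam("wrist"); a=proj(K,T,[[.526,.042,.07]])[0].astype(int)-[100,75]; a=a.clip(0); print(a)
knob(c,K,T,[.526,.042,.08],.077)
cv2.imwrite("pics/w8.png",cv2.resize(c[a[1]:a[1]+150,a[0]:a[0]+200],(800,600),interpolation=cv2.INTER_CUBIC))
E
```

```text
t 15.0833 pos [0.5294 0.0388 0.1332] psi -25.69 q [-0.12  0.02  1.99  0.    1.11  0.33] F [ 1.43 -0.09  1.72] tau [-0.02  -0.06   0.019] open 1.001 grip 0.0
tilt [ 0.0118 -0.0012]
axis [0.5308 0.0416 0.1332] TAUZ 0.019
[211 157]
bar [0.5254 0.0415] ang 64.4 ext [0.0112 0.0374]
line [0.5224 0.0381] ang 31.5 ext [9.60e+01 2.04e-02]
```

View pics/w8.png

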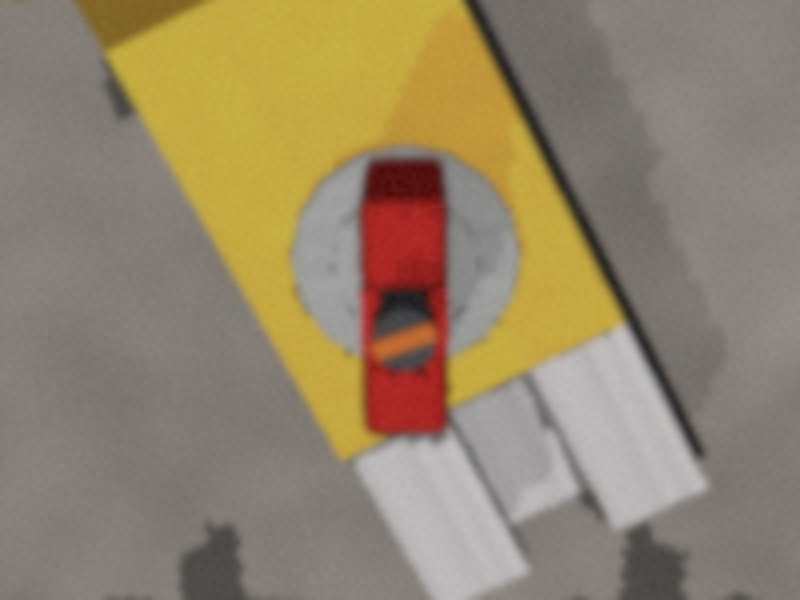

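The knob is released. The orange line at crop (405,340) lies within about 6° of square to the rail, and the washer is flat on the plate. The job is ready to hand in.

```bash
python3 -c "
from plant import ctrl
print(ctrl.sign_off())"
```

```text
the job is handed in; nothing more can be done
None
```

I handed the job in at about 15 s: the bolt head is in the slot within about 6° of square, the knob reads about 0.25 N m and has been let go, and no contact force passed about 7 N; sign-off returned no verdict, and I did not re-measure the stop's position at the end.

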